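# Seat the sampler carousel on its hidden drive pins and lock it

## Robot

A 6-joint arm with a two-finger parallel gripper is mounted at the origin on the work surface. World frame = base frame: x ahead of the robot, y to its left, z up, the work surface at z = 0. Lengths are in mm, angles in rad, forces in N, time in s.
With the tool pointing down it reaches from about 275 to 775 mm from the base axis. Payload 14.6 kg.
Tool frame: the origin (TCP) lies on the front face of the gripper's body, between the roots of the fingers; the fingertips stand 73 mm ahead of it and the grasp point (between the pads) lies 54 mm ahead of it (ctrl.grip_point_offset is the distance from the TCP to the grasp point, in mm); z points along the fingers, x is the direction in which the jaws open and shut, and the axes are right-handed (so a half turn about z gives the same grasp; the last joint's range is limited). The gripper opens to 85 mm and grips with 20 to 120 N. Pads are 22 mm wide; open, the fingers measure 114 mm over their backs; the gripper's body (76 mm by 85 mm) begins 54 mm behind the grasp point. The pads swing forward as they close: fully open they stand 13 mm farther back than shut.
Start: joints at [1.039, 0.263, -0.048, 1.259, 0, 1.415], TCP at [193.177, 488.171, 303.878] pointing down, gripper open.
Joint ranges: [-2.65, 2.65], [-0.89, 1.7], [-1.18, 1.37], [-2.13, 2.11], [-1.35, 1.29], [-3.14, 3.14]. Speed limits (rad/s): [1.89, 1.89, 2.57, 2.79, 3.14, 3.14].

## Interface

Orientations are given as a unit quaternion [x, y, z, w].
In Python, from workcell import ctrl, cams gives the robot as it stands. The module is installed in compiled form; this text tells all that it offers.
- The arm moves only by the tool step_arm, never from a script. Its argument "increments" is a list of rows, each a list of 7 numbers: the shift along the tool's x, y, z in m, then the turn, a rotation vector about the tool's x, y, z in rad, then the opening, from -1 (shut) to 1 (fully open), so that 0 is half open. In form: [[dx, dy, dz, ax, ay, az, fingers], ...]. A call has 1 to 8 rows; each row shifts and turns the commanded pose from where the row before left it, along the tool's axes as they then stand; what a row does not reach is not made up. A row lasts 1/10 s, in which the tool goes at most 50 mm and 8.59 degrees, less where a joint would pass 70% of its speed; a pose out of reach is approached as far as the arm can. A call with a gripper value outside its range is refused whole. The fingers move at their own pace and stop on an object; "newtons" is the grip in N (left out, the last holds). Time passes only in rows, so rows that do not move let the fingers close. It gives the time, the measured TCP pose, the force and the opening at its end, in the units of the state.
- ctrl.read_state(): the state, without advancing time (a new reading comes with each control period).
- cams.grab_frame(name): name is "side" or "top"; returns (picture, depth): 400x640x3 uint8, red, green, blue; 400x640 float32, mm along the optical axis (not along the pixel's ray), 0 where there is no reading.
- cams.camera_info(name): a dict with "vertical_fov" (degrees; the focal length in pixels is half the picture's height over the tangent of half this angle, whatever the lens; pixels are square), "cx", "cy" (the principal point, pixels), "k1" (the pictures are not rectified: a ray, as slopes to the right and down, at radius r is drawn at 1 + k1 r^2 times it, then the intrinsics apply), "position" and "attitude" of the camera in the world. Camera axes: x right, y down, z forward; pixel columns grow to the right and rows downward; lengths in mm; the calibration is good to about 2 mm. A picture is of the moment at which its call begins. camera_info takes no time and is no camera call.
- ctrl.hand_in(): hands the job in, once; it reports no verdict.
Trained networks look in the newest picture that a camera, given by its name, has taken for a name from the list of things; names that differ only in an ending like _2 or _b are one class to them, and where a whole thing is asked for, a point or a joint stands for the part that bears it (a point fixed in the world has none). Each returns a list of dicts, best first, with "confidence" (0 to 1); they miss things now and then, are a little off and sometimes report something else, mostly with a low value. They report only what shows in the picture. A call takes as long as a camera call.
- cams.silhouettes(camera, thing): "region" (400x640 bool, what is visible of it) and "at" ([row, column] in pixels, amid what is visible of it).
- cams.landmark_of(camera, thing): "at" ([row, column] in pixels: a listed point, or the origin of a listed thing).
The state is a dict: "t": time; "joints": joint angles; "qd": joint speeds; "joint_torque": joint torques, N m; "eef_pos": TCP position; "tcp_rot": TCP orientation; "wrist_force": force on the tool from outside, world axes, zero at the start; "moment": the same for the moment, N m; "finger_gap": finger opening in mm.
Only numpy, scipy, OpenCV 4.12 (cv2) and the standard library are available. Lean on these libraries where they do the work, as an engineer would, in place of code of your own. Each camera call takes 0.05 s, during which the arm holds its last target.

## Task

The vial carousel on the sample changer is not home: it is riding on top of the drive pins hidden beneath it. Without lifting it, gently turn it, pushing against its vials, until you feel it drop over the pins and lock, then swing the small keeper all the way in over its rim so that it is locked down. Do not force the carousel once it locks, and leave the amber bottle, white jar, beaker, small pot and spare vial where they are.

Things in the scene. Friction and masses are not known exactly. Their poses are not given: they have to be found in the camera images.
- sampler: Fixed white sample-changer base, a box 250 mm (its x) by 315 mm (its y, from -125 to +190), its deck 68 mm above the table. Origin: on the table, under the axis of the spindle about which the carousel turns. Its front, with a small dark panel, faces its -x.
- spindle (a point): Point on the spindle axis at the hub's face, 75 mm above the table, hidden under the carousel. On the fixed hub stand a 20 mm thick spindle, 16 mm tall, and three equal drive pins, 8 mm thick and 8 mm tall, 120 degrees apart at 32 mm radius. The angle at which the pins stand is not known (not this point's axes) and differs every time.
- carousel: Loose aluminium disc, 220 mm across, 0.7 to 1 kg, turning on the spindle with 1 mm play. Origin: centre of its underside, 83 mm above the table when it rides on the pin tops, 75 mm when home. Four fixed upright vials, 22 mm thick, stand 48 mm above the plate at 78 mm from the centre, on its +x, +y, -x and -y axes. The plate's upper face is 24 mm above the origin.
- carousel_top (a point): Centre of the carousel's raised grey cap, 28 mm above its origin. Riding on the pins it turns easily either way (1 to 5 N at a vial). After 25 to 95 degrees, whichever way, three sockets in its underside (120 degrees apart, 1.75 mm play beside a pin) meet the pins: it falls 8 mm by its own weight and then turns no more than a few degrees.
- keeper (a joint): Angle of the keeper, a level steel arm 62 mm long, 16 mm wide, 6 mm thick. 0 is open, clear of the carousel, growing counter-clockwise from above; at 1.3 rad it meets its end stop, points straight at the spindle and reaches 12 mm over the rim, 3 mm above a carousel that is home. One not home blocks it. Starts at 0 to 0.3; friction about 2 N at its post; stays where left.
- keeper_pivot (a point): The keeper's fixed upright pivot on the base, at the height of the arm's underside, 102 mm above the table; 160 mm from the spindle axis, 100 degrees counter-clockwise (from above) from the base's +x. Its pivot cap rises to 111 mm.
- keeper_post (a point): Middle of the keeper's upright black thumb post, 12 mm thick and 38 mm tall, standing on the arm 34 mm from the pivot; the point is 19 mm above the arm's upper face and 127 mm above the table.
- beaker_mid (a point): Half-way up a glass beaker, 70 mm wide and 90 mm tall, on the table beside the base: a bystander.
- amber_mid (a point): Half-way up an amber bottle, 72 mm wide and 170 mm tall: a bystander.
- jar_mid (a point): Half-way up a white jar, 84 mm wide and 130 mm tall: a bystander.
- spare_mid (a point): Half-way up a spare glass vial, 22 mm wide and 50 mm tall, standing on the base's deck: a bystander.
- cup_mid (a point): Half-way up a small white pot with a grey lid, 40 mm wide and 45 mm tall, on the base's deck: a bystander.

How it is judged:
By the outcome, as a careful person would: the job done as asked, in the order asked, and still so for the second after the job is handed in, with the robot touching nothing.
It also fails if it takes over 64 s, if anything falls off the work surface, if the arm or the gripper's body presses on something with over 40 N, if the wrist force passes 120 N, or if a joint passes its speed limit or range.

## Working session

There is one attempt and no reset: what is moved stays moved. The work goes in short steps, Python scripts to look and compute and a tool call to move; the robot and the scene stay as the last step left them, time stands still between calls to the robot, and variables do not carry over. Pictures are saved under pics/ and viewed, and the job is handed in when it is done.

Besides the shell and the picture viewer there is one more tool, called as name(argument=value, ...), one argument or row to a line, values as JSON. step_arm: Moves the arm, as the interface text tells. Its arguments: {"type":"object","properties":{"increments":{"type":"array","items":{"type":"array","items":{"type":"number"}}},"newtons":{"type":"number"}},"required":["increments"]}

```bash
mkdir -p pics; cat > h.py <<'E'
import numpy as np, cv2
from workcell import ctrl, cams
from scipy.spatial.transform import Rotation as R
def cam(name):
    i=cams.camera_info(name); f=200/np.tan(np.radians(i['vertical_fov'])/2)
    a=np.array(i['attitude'],float)
    M=a if a.shape==(3,3) else R.from_quat(a).as_matrix()
    return i,f,M
def ray(name,rc):
    i,f,M=cam(name); u=(rc[1]-i['cx'])/f; v=(rc[0]-i['cy'])/f
    x,y=u,v
    for _ in range(30):
        k=1+i['k1']*(x*x+y*y); x,y=u/k,v/k
    return np.array(i['position'],float), M@np.array([x,y,1.0])
def atz(name,rc,z):
    p,d=ray(name,rc); return p+d*(z-p[2])/d[2]
def proj(name,P):
    i,f,M=cam(name); q=M.T@(np.array(P)-i['position']); x,y=q[0]/q[2],q[1]/q[2]; k=1+i['k1']*(x*x+y*y)
    return i['cy']+f*y*k, i['cx']+f*x*k
E
python3 - <<'E'
from h import *
print(ctrl.read_state())
for n in ('side','top'):
    print(cams.camera_info(n))
    im,d=cams.grab_frame(n); cv2.imwrite(f'pics/{n}0.png',im[:,:,::-1])
    for t,z in (('sampler',0),('spindle',75),('carousel',83),('carousel_top',111),('keeper_pivot',102),('keeper_post',127),('beaker_mid',45),('amber_mid',85),('jar_mid',65),('spare_mid',93),('cup_mid',90.5)):
        for r in cams.landmark_of(n,t)[:2]:
            print(n,t,round(r['confidence'],2),np.round(r['at'],1),np.round(atz(n,r['at'],z),1))
print(ctrl.read_state()['t'])
E
```

```text
{'t': 0.0, 'joints': array([ 1.03871128e+00,  2.63513644e-01, -4.89388532e-02,  1.25941956e+00,
       -2.73836910e-05,  1.41549077e+00]), 'qd': array([-0.00015554, -0.00019387,  0.00037443,  0.000254  , -0.00021878,
        0.00060224]), 'joint_torque': array([ 3.46208704e-03, -6.37601638e+01,  3.84563756e+01,  1.36825000e-02,
        3.31818498e-06,  1.29909037e-05]), 'eef_pos': array([193.06801971, 487.9864202 , 303.42917335]), 'tcp_rot': array([ 8.27020970e-01,  5.62170816e-01, -4.80389590e-04,  2.42303632e-04]), 'wrist_force': array([0.18654246, 0.29281586, 0.0258328 ]), 'moment': array([-0.01517204,  0.04689373,  0.05448003]), 'finger_gap': 85.57097927121816}
{'vertical_fov': 51.51069877233596, 'cx': 320.66291250467106, 'cy': 196.76032524403206, 'k1': -0.07763986138044356, 'position': array([ 194.41509402, -512.22470824,  681.31272836]), 'attitude': array([ 0.87064528, -0.23926037,  0.10810734, -0.41598566])}
side sampler 0.68 [224.5 327.7] [573.7 114.4   0. ]
side carousel 0.58 [201.  325.9] [564.4 106.8  83. ]
side carousel 0.29 [155.  315.5] [638.1 282.4  83. ]
side carousel
[... 676 characters left out ...]
,  112.55181162, 1101.11579881]), 'attitude': array([ 0.70994801, -0.69930302,  0.06500441, -0.05218754])}
top carousel 0.62 [203.7 315.6] [569.9 117.1  83. ]
top carousel 0.43 [288.5 155.2] [389.4 440.7  83. ]
top carousel_top 0.8 [204.7 319.5] [563.3 109.  111. ]
top keeper_pivot 0.92 [225.4 243.8] [519.5 262.2 102. ]
top keeper_post 0.64 [237.2 255.6] [493.4 234.2 127. ]
top keeper_post 0.57 [172.3 240.5] [624.2 269.6 127. ]
top beaker_mid 0.55 [201.8 410.3] [584.  -89.2  45. ]
top beaker_mid 0.37 [147.6 360.4] [704.1  20.1  45. ]
top amber_mid 0.84 [289.4 153.9] [387.5 442.6  85. ]
top jar_mid 0.87 [206.7 148.7] [560.5 472.   65. ]
top spare_mid 0.52 [147.4 363. ] [690.7  18.8  93. ]
1.2
```

```bash
python3 - <<'E'
import cv2
for n in('side','top'):
    im=cv2.imread(f'pics/{n}0.png'); c=im[90:350,130:490]; cv2.imwrite(f'pics/{n}0c.png',cv2.resize(c,None,fx=2.2,fy=2.2,interpolation=cv2.INTER_CUBIC))
E
```

```text
(no output)
```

View pics/side0c.png

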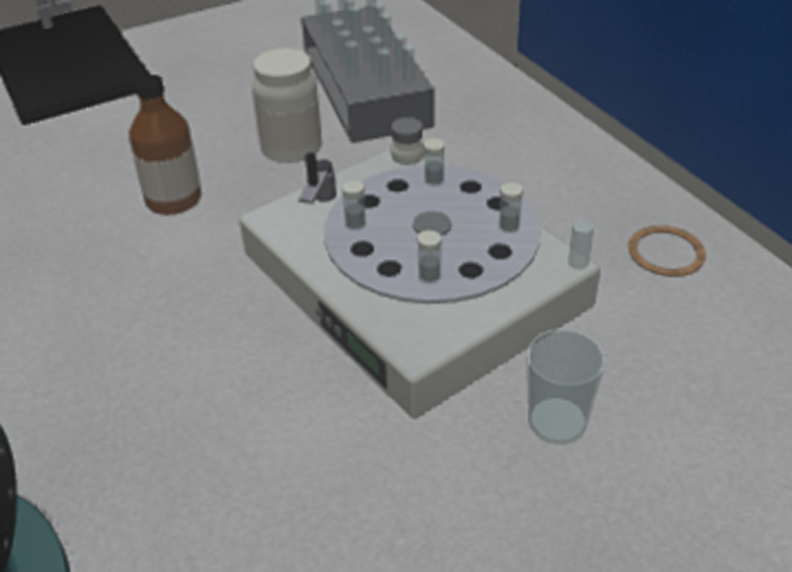

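View pics/top0c.png

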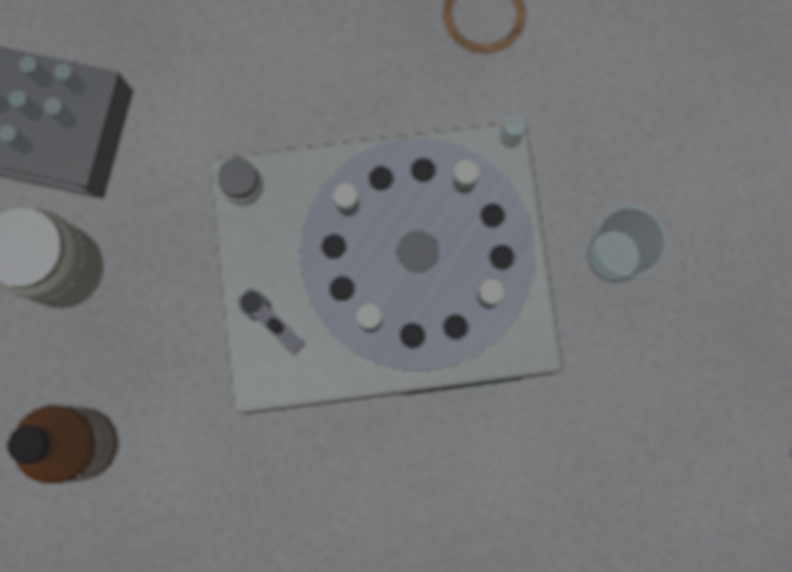

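```bash
python3 - <<'E'
from h import *
im=cv2.imread('pics/top0.png'); 
V=[]
for (u,v) in ((345,195),(466,173),(491,291),(368,317)):
    c0=u/2.2+130; r0=v/2.2+90
    p=im[int(r0)-9:int(r0)+10,int(c0)-9:int(c0)+10].min(2).astype(float)
    m=p>140 if (p>140).sum()>20 else p>np.percentile(p,85)
    ys,xs=np.nonzero(m); rc=(int(r0)-9+ys.mean(),int(c0)-9+xs.mean())
    P=atz('top',rc,155); V.append(P); print(rc,m.sum(),P.round(1))
V=np.array(V)[:,:2]; C=V.mean(0); print(C, np.hypot(*(V-C).T), np.degrees(np.arctan2(*(V-C).T[::-1])))
im2,d=cams.grab_frame('top'); 
r=cams.silhouettes('top','carousel'); 
for s in r[:2]: print(s['confidence'],s['region'].sum(),s['at'])
def pts(mask):
    ys,xs=np.nonzero(mask); out=[]
    for y,x in zip(ys,xs):
        if d[y,x]>0:
            p,dr=ray('top',(y,x)); i,f,M=cam('top'); out.append(p+dr*d[y,x])
    return np.array(out)
m=np.zeros(d.shape,bool); 
yy,xx=np.mgrid[:400,:640]; m=((yy-204)**2+(xx-319)**2<52**2)&((yy%2)==0)&((xx%2)==0)
Q=pts(m); print(len(Q),np.percentile(Q[:,2],[5,25,50,75,95]))
k=abs(Q[:,2]-107)<4; print(Q[k].mean(0))
# deck bounds, keeper
m=((yy-228)**2+(xx-255)**2<22**2); Q=pts(m); 
k=(Q[:,2]>98); 
K=Q[k]; print(len(K)); 
for p in K[::6]: print(p.round(0),end=' ')
E
```

```text
(np.float64(178.0754716981132), np.float64(286.35849056603774)) 53 [607.7 174.9 155. ]
(np.float64(167.58), np.float64(341.42)) 50 [630.7  67.1 155. ]
(np.float64(221.77358490566039), np.float64(353.0188679245283)) 53 [523.5  43.8 155. ]
(np.float64(233.06896551724137), np.float64(297.12068965517244)) 58 [499.9 151.3 155. ]
[565.4471928  109.27199986] [77.99535409 77.69065953 77.74898712 77.8677127 ] [  57.22871295  -32.83746237 -122.64088886  147.34411543]
0.77 8877 [202.0, 317.7]Traceback (most recent call last):
  File "<stdin>", line 22, in <module>
  File "<stdin>", line 18, in pts
  File "h.py", line 5, in cam
    i=cams.camera_info(name); f=200/np.tan(np.radians(i['vertical_fov'])/2)
ValueError: time passes only in moves, steps and waits
```

```bash
sed -i 's/^def cam(name):/from functools import lru_cache\n@lru_cache(None)\ndef cam(name):/' h.py
cat >> h.py <<'E'
C=np.array([565.4,109.3])
def cloud(name,d):
    i,f,M=cam(name); yy,xx=np.mgrid[:400,:640]
    u=(xx-i['cx'])/f; v=(yy-i['cy'])/f; x,y=u,v
    for _ in range(15):
        k=1+i['k1']*(x*x+y*y); x,y=u/k,v/k
    P=np.stack([x,y,np.ones_like(x)],-1)*d[...,None]
    P=P@M.T+i['position']; P[d==0]=np.nan
    return P
E
python3 - <<'E'
from h import *
im,d=cams.grab_frame('top'); P=cloud('top',d); cv2.imwrite('pics/top1.png',im[:,:,::-1])
r=np.hypot(P[...,0]-C[0],P[...,1]-C[1]); z=P[...,2]
k=(r<62)&(r>28); print('plate',k.sum(),np.nanpercentile(z[k],[5,25,50,75,95]))
k=(r<14); print('cap',np.nanpercentile(z[k],[5,50,95]))
k=(r<140)&(z>55)&(z<78); print('deck',np.nanmedian(z[k]))
yy,xx=np.mgrid[:400,:640]
k=((yy-228)**2+(xx-253)**2<22**2)&(z>98); K=P[k]; print(len(K))
L=K[K[:,2]<116]; print('arm',np.median(L,0).round(1)); print(L[::4].round(0).tolist())
H=K[K[:,2]>130]; print('post',len(H),H.mean(0) if len(H) else 0)
cv2.imwrite('pics/keep.png',cv2.resize(im[195:265,220:290,::-1],None,fx=8,fy=8,interpolation=cv2.INTER_CUBIC))
for c in('top','side'):
  if c=='side': cams.grab_frame('side')
  for t in('keeper','keeper_post','keeper_pivot'):
    s=cams.silhouettes(c,t); print(c,t,[(round(q['confidence'],2),q['at'],int(q['region'].sum())) for q in s[:2]])
print(ctrl.read_state()['t'])
E
```

```text
plate 2259 [103.6804252  105.40025918 106.60834107 107.83924074 109.48718119]
cap [108.25728268 110.48535544 112.96864207]
deck 67.58689503202254
383
arm [509.7 241.8 107.8]
[[547.0, 215.0, 107.0], [545.0, 211.0, 109.0], [541.0, 211.0, 107.0], [539.0, 209.0, 105.0], [537.0, 209.0, 108.0], [535.0, 211.0, 109.0], [533.0, 211.0, 107.0], [533.0, 203.0, 105.0], [531.0, 205.0, 103.0], [528.0, 209.0, 109.0], [526.0, 265.0, 108.0], [526.0, 258.0, 104.0], [527.0, 207.0, 105.0], [523.0, 267.0, 109.0], [523.0, 258.0, 114.0], [524.0, 252.0, 103.0], [525.0, 203.0, 106.0], [521.0, 265.0, 111.0], [522.0, 257.0, 109.0], [523.0, 250.0, 101.0], [523.0, 203.0, 105.0], [519.0, 267.0, 110.0], [519.0, 258.0, 111.0], [521.0, 252.0, 101.0], [521.0, 202.0, 107.0], [517.0, 269.0, 110.0], [517.0, 261.0, 109.0], [517.0, 252.0, 113.0], [519.0, 207.0, 106.0], [515.0, 271.0, 110.0], [515.0, 262.0, 112.0], [515.0, 254.0, 112.0], [516.0, 247.0, 103.0], [514.0, 272.0, 104.0], [513.0, 263.0, 109.0], [513.0, 254.0, 111.0], [514.0, 247.0, 103.0], [512.0, 272.0, 101.0], [511.0, 262.0, 111.0], [511.0, 254.0, 110.0], [512.
[... 736 characters left out ...]
0, 223.0, 110.0], [484.0, 238.0, 105.0], [484.0, 230.0, 106.0], [484.0, 221.0, 107.0], [482.0, 235.0, 107.0], [482.0, 227.0, 107.0], [482.0, 219.0, 110.0], [480.0, 233.0, 107.0], [479.0, 225.0, 111.0], [480.0, 217.0, 109.0], [478.0, 227.0, 110.0], [478.0, 219.0, 108.0], [476.0, 223.0, 108.0], [474.0, 223.0, 110.0]]
post 36 [491.9123962  234.53273581 144.36995056]
top keeper [(0.73, [237.3, 252.7], 315)]
top keeper_post [(0.8, [233.9, 252.5], 268)]
top keeper_pivot [(0.62, [232.0, 267.7], 7724), (0.46, [150.3, 361.7], 118)]
side keeper [(0.45, [168.7, 272.9], 176), (0.39, [140.1, 259.8], 1337)]
side keeper_post [(0.61, [172.2, 273.5], 189)]
side keeper_pivot [(0.57, [227.7, 313.5], 6854)]
1.7
```

View pics/keep.png

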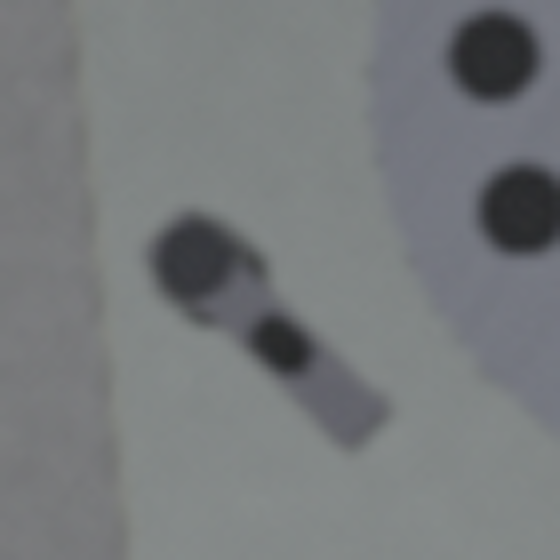

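step_arm(
  increments=[
    [-0.0154,0.0375,0,0,0,0,-0.1],
    [-0.0154,0.0375,0,0,0,0,-0.1],
    [-0.0154,0.0375,0,0,0,0,-0.1],
    [-0.0154,0.0375,0,0,0,0,-0.1],
    [-0.0154,0.0375,0,0,0,0,-0.1],
    [-0.0154,0.0375,0,0,0,0,-0.1],
    [-0.0154,0.0375,0,0,0,0,-0.1],
    [-0.0154,0.0375,0,0,0,0,-0.1],
  ],
  newtons=20,
)

```text
t: 2.5
eef_pos: [427.8, 261.8, 304.0]
tcp_rot: [0.827, 0.562, 0.0, 0.0]
wrist_force: [0.1, 0.7, -0.8]
finger_gap: 38.3
```

step_arm(
  increments=[
    [-0.0154,0.0375,0,0,0,0,-0.1],
    [-0.0154,0.0375,0,0,0,0,-0.1],
    [-0.0154,0.0375,0,0,0,0,-0.1],
    [-0.0154,0.0375,0,0,0,0,-0.1],
    [-0.0154,0.0375,0,0,0,0,-0.1],
    [-0.0154,0.0375,0,0,0,0.097,-0.1],
    [-0.0154,0.0375,0,0,0,0.097,-0.1],
    [0,0,0,0,0,0,-0.1],
  ],
)

```text
t: 3.3
eef_pos: [630.8, 60.2, 302.7]
tcp_rot: [0.879, 0.476, -0.0, 0.0]
wrist_force: [-0.5, 0.7, -0.3]
finger_gap: 38.4
```

```bash
cat >> h.py <<'E'
def goal(xy=None,z=None,yaw=None,show=True):
    s=ctrl.read_state(); p=np.array(s['eef_pos']); Rm=R.from_quat(s['tcp_rot']).as_matrix()
    y0=np.degrees(np.arctan2(Rm[1,0],Rm[0,0]))
    print('t',round(s['t'],2),'p',p.round(1),'yaw',round(y0,2),'F',np.round(s['wrist_force'],1),'gap',round(s['finger_gap'],1),'tilt',np.round(Rm[:,2],3),'j',np.round(s['joints'],2))
    if xy is not None:
        w=np.array([xy[0],xy[1],p[2] if z is None else z])-p
        print('tool shift mm',(Rm.T@w).round(1),'az',None if yaw is None else round(-np.radians((yaw-y0+180)%360-180),4))
E
python3 -c "
from h import *
a=np.radians(-32.7);goal(C+78*np.array([np.cos(a),np.sin(a)]),190,57.3)"
```

```text
t 3.3 p [630.8  60.2 302.7] yaw 56.9 F [-0.5  0.7 -0.3] gap 38.4 tilt [-0.    -0.001 -1.   ] j [-0.03  0.46  0.25  1.36 -0.    0.54]
tool shift mm [  6.   -3.6 112.7] az -0.0069
```

step_arm(
  increments=[
    [0.002,-0.0012,0.02,0,0,-0.007,-0.1],
    [0.002,-0.0012,0.02,0,0,0,-0.1],
    [0.002,-0.0012,0.02,0,0,0,-0.1],
    [0,0,0,0,0,0,-0.1],
  ],
)

```text
t: 3.7
eef_pos: [627.3, 71.3, 241.7]
tcp_rot: [0.876, 0.483, -0.002, -0.001]
wrist_force: [-0.3, 1.3, 0.6]
finger_gap: 38.7
```

```bash
python3 -c "
from h import *
im,d=cams.grab_frame('side');cv2.imwrite('pics/s2.png',cv2.resize(im[90:300,220:460,::-1],None,fx=2.5,fy=2.5,interpolation=cv2.INTER_CUBIC))
a=np.radians(-32.7);goal(C+78*np.array([np.cos(a),np.sin(a)]),190,57.3)"
```

```text
t 3.75 p [627.8  71.1 243.4] yaw 57.74 F [ 1.2 -1.   0.3] gap 38.3 tilt [-0.002  0.    -1.   ] j [-0.02  0.47  0.11  1.21  0.    0.55]
tool shift mm [-1.6  4.9 53.4] az 0.0077
```

View pics/s2.png

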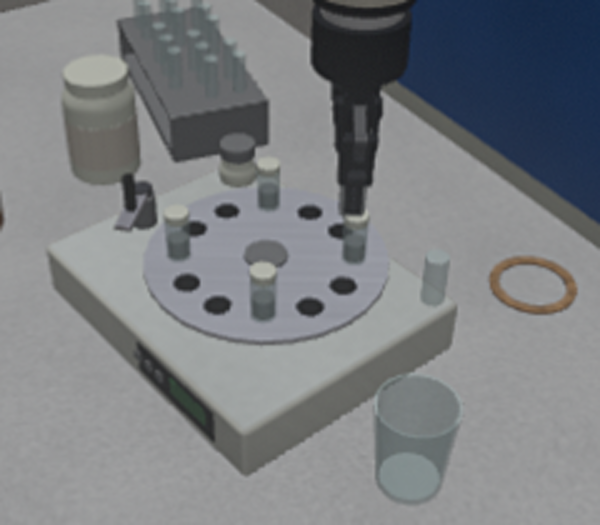

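step_arm(
  increments=[
    [-0.001,0.004,0.002,0,0,0.007,-0.1],
    [0,0,0,0,0,0,-0.1],
  ],
)

```text
t: 3.95
eef_pos: [632.0, 67.4, 242.8]
tcp_rot: [0.878, 0.479, 0.001, 0.0]
wrist_force: [0.1, -0.1, -0.2]
finger_gap: 38.6
```

```bash
python3 -c "
from h import *
a=np.radians(-32.7);goal(C+78*np.array([np.cos(a),np.sin(a)]),190,57.3)"
```

```text
t 3.95 p [632.   67.4 242.8] yaw 57.27 F [ 0.1 -0.1 -0.2] gap 38.6 tilt [ 0.001 -0.    -1.   ] j [-0.02  0.47  0.12  1.21 -0.    0.55]
tool shift mm [-0.7 -0.7 52.8] az -0.0005
```

Aligned. Going down around the vial.

step_arm(
  increments=[
    [0,0,0.013,0,0,0,-0.1],
    [0,0,0.013,0,0,0,-0.1],
    [0,0,0.011,0,0,0,-0.1],
    [0,0,0.009,0,0,0,-0.1],
    [0,0,0.006,0,0,0,-0.1],
    [0,0,0,0,0,0,-0.1],
  ],
)

```text
t: 4.55
eef_pos: [631.2, 67.7, 189.3]
tcp_rot: [0.878, 0.479, -0.0, -0.0]
wrist_force: [1.1, -0.0, 0.8]
finger_gap: 38.5
```

```bash
cat >> h.py <<'E'
def look(tag,save=True):
    im,d=cams.grab_frame('top'); P=cloud('top',d)
    r=np.hypot(P[...,0]-C[0],P[...,1]-C[1]); z=P[...,2]
    k=(r<14); zc=np.nanmedian(z[k])
    k=(r<105)&(z<118); 
    k2=(r<62)&(r>20)&(z<118)&(z>85)
    A=np.c_[P[k2][:,:2]-C,np.ones(k2.sum())]; co=np.linalg.lstsq(A,P[k2][:,2],rcond=None)[0]
    print('cap z',round(float(zc),1),'plate plane z',co[2].round(2),'tilt deg',np.degrees(co[:2]).round(2), 'n',k2.sum())
    if save: cv2.imwrite(f'pics/{tag}.png',cv2.resize(im[90:320,200:440,::-1],None,fx=2.5,fy=2.5,interpolation=cv2.INTER_CUBIC))
    goal()
E
python3 -c "
from h import *
look('a0')
im,d=cams.grab_frame('side');cv2.imwrite('pics/s3.png',cv2.resize(im[90:300,220:460,::-1],None,fx=2.5,fy=2.5,interpolation=cv2.INTER_CUBIC))"
```

```text
cap z 611.4 plate plane z 111.01 tilt deg [-1.4 -4.6] n 95
t 4.6 p [631.4  67.7 189.8] yaw 57.3 F [ 0.2 -0.7  0.8] gap 38.1 tilt [-0.  0. -1.] j [-0.02  0.5   0.02  1.09 -0.    0.55]
```

View pics/a0.png

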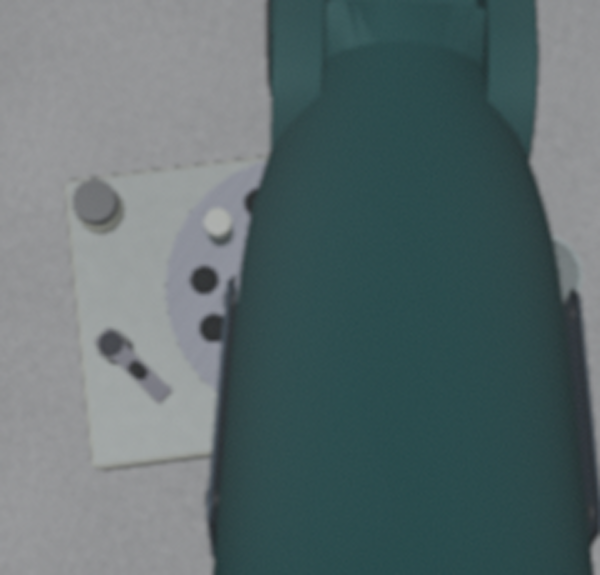

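View pics/s3.png

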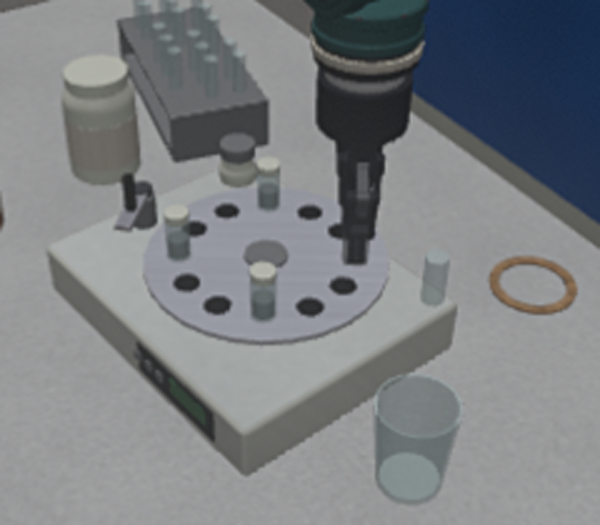

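```bash
cat >> h.py <<'E'
def looks(tag):
    im,d=cams.grab_frame('side'); P=cloud('side',d)
    r=np.hypot(P[...,0]-C[0],P[...,1]-C[1]); z=P[...,2]
    zc=np.nanmedian(z[r<14])
    k2=(r<62)&(r>20)&(z<118)&(z>88)
    A=np.c_[P[k2][:,:2]-C,np.ones(k2.sum())]; co=np.linalg.lstsq(A,P[k2][:,2],rcond=None)[0]
    print('cap z',round(float(zc),1),'plate z',co[2].round(2),'tilt deg',np.degrees(co[:2]).round(2), 'n',k2.sum())
    zp=co[2]
    m=(im.min(2)>150)&(r<150); 
    s=set()
    cv2.imwrite(f'pics/{tag}.png',cv2.resize(im[120:260,240:420,::-1],None,fx=3.2,fy=3.2,interpolation=cv2.INTER_CUBIC))
    goal()
E
python3 -c "
from h import *
looks('b0')"
```

```text
cap z 110.8 plate z 106.41 tilt deg [0.08 0.03] n 1200
t 4.7 p [631.6  67.7 190.4] yaw 57.3 F [-0.4  0.8 -0.4] gap 38.3 tilt [ 0.001 -0.    -1.   ] j [-0.02  0.5   0.02  1.09 -0.    0.55]
```

step_arm(
  increments=[
    [0.0025,-4e-05,0.004,0,0,-0.032,-0.1],
    [0.0025,-4e-05,0,0,0,-0.032,-0.1],
    [0.0025,-4e-05,0,0,0,-0.032,-0.1],
    [0.0025,-4e-05,0,0,0,-0.032,-0.1],
    [0.0025,-4e-05,0,0,0,-0.032,-0.1],
  ],
)

```text
t: 5.2
eef_pos: [637.3, 78.9, 185.9]
tcp_rot: [0.836, 0.549, -0.0, 0.0]
wrist_force: [-1.8, -1.6, -0.0]
finger_gap: 38.5
```

```bash
python3 -c "
from h import *
looks('b1')"
```

```text
cap z 110.7 plate z 106.43 tilt deg [ 0.02 -0.03] n 1191
t 5.25 p [637.4  79.2 185.8] yaw 66.74 F [-1.3 -0.7 -0.5] gap 38.4 tilt [-0. -0. -1.] j [-0.    0.52  0.03  1.09 -0.    0.4 ]
```

step_arm(
  increments=[
    [0.0025,-4e-05,0,0,0,-0.032,-0.1],
    [0.0025,-4e-05,0,0,0,-0.032,-0.1],
    [0.0025,-4e-05,0,0,0,-0.032,-0.1],
  ],
)

```text
t: 5.55
eef_pos: [639.9, 85.9, 185.9]
tcp_rot: [0.808, 0.589, -0.0, -0.0]
wrist_force: [-1.5, -0.9, 0.3]
finger_gap: 38.6
```

```bash
python3 -c "
from h import *
looks('b2')"
```

```text
cap z 110.6 plate z 106.43 tilt deg [-0.11  0.04] n 1183
t 5.6 p [640.   86.2 185.9] yaw 72.24 F [-0.7 -0.3 -0.4] gap 38.5 tilt [-0.  0. -1.] j [0.01 0.52 0.04 1.09 0.   0.32]
```

View pics/b2.png

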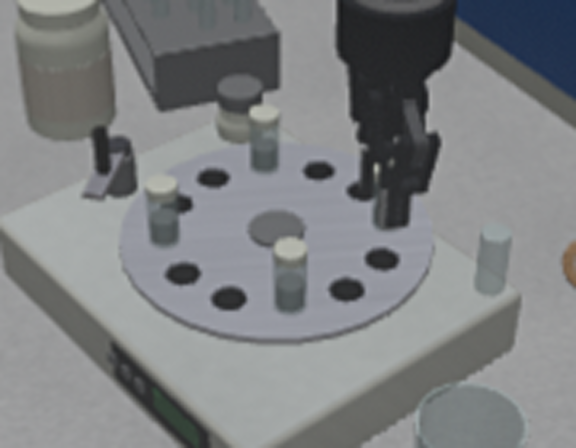

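step_arm(
  increments=[
    [0.0025,-4e-05,0,0,0,-0.032,-0.1],
    [0.0025,-4e-05,0,0,0,-0.032,-0.1],
    [0.0025,-4e-05,0,0,0,-0.032,-0.1],
    [0.0025,-4e-05,0,0,0,-0.032,-0.1],
    [0.0025,-4e-05,0,0,0,-0.032,-0.1],
    [0.0025,-4e-05,0,0,0,-0.032,-0.1],
  ],
)

```text
t: 6.2
eef_pos: [643.2, 100.6, 185.9]
tcp_rot: [0.748, 0.663, 0.0, 0.0]
wrist_force: [-1.9, -2.1, -0.6]
finger_gap: 38.4
```

```bash
python3 -c "
from h import *
looks('b3')"
```

```text
cap z 110.9 plate z 106.48 tilt deg [ 0.04 -0.04] n 1170
t 6.25 p [643.3 100.9 185.9] yaw 83.23 F [-0.4 -0.2 -0.4] gap 38.4 tilt [ 0.  0. -1.] j [0.03 0.53 0.06 1.1  0.   0.15]
```

step_arm(
  increments=[
    [0.0025,-4e-05,0,0,0,-0.032,-0.1],
    [0.0025,-4e-05,0,0,0,-0.032,-0.1],
  ],
)

```text
t: 6.45
eef_pos: [643.6, 105.5, 185.9]
tcp_rot: [0.727, 0.687, -0.0, 0.0]
wrist_force: [-2.4, -1.2, -0.2]
finger_gap: 38.7
```

```bash
python3 -c "
from h import *
looks('b4')"
```

```text
cap z 110.5 plate z 106.45 tilt deg [-0.05 -0.06] n 1164
t 6.5 p [643.7 105.8 185.9] yaw 86.9 F [-1.  -1.4  0.4] gap 38.6 tilt [ 0.  0. -1.] j [0.04 0.53 0.06 1.1  0.   0.09]
```

step_arm(
  increments=[
    [0.0025,-4e-05,0,0,0,-0.032,-0.1],
    [0.0025,-4e-05,0,0,0,-0.032,-0.1],
    [0.0025,-4e-05,0,0,0,-0.032,-0.1],
  ],
)

```text
t: 6.8
eef_pos: [643.7, 113.0, 185.9]
tcp_rot: [0.693, 0.721, -0.0, 0.0]
wrist_force: [-2.3, -1.5, -0.0]
finger_gap: 38.7
```

```bash
python3 -c "
from h import *
looks('b5')"
```

```text
cap z 110.7 plate z 106.51 tilt deg [ 0.05 -0.  ] n 1179
t 6.85 p [643.7 113.4 185.9] yaw 92.41 F [-1.2 -1.1  0.6] gap 38.4 tilt [ 0.  0. -1.] j [0.05 0.53 0.06 1.1  0.   0.01]
```

step_arm(
  increments=[
    [0.0025,-4e-05,0,0,0,-0.032,-0.1],
    [0.0025,-4e-05,0,0,0,-0.032,-0.1],
    [0.0025,-4e-05,0,0,0,-0.032,-0.1],
  ],
)

```text
t: 7.15
eef_pos: [643.1, 120.5, 185.9]
tcp_rot: [0.657, 0.753, -0.0, 0.0]
wrist_force: [-1.3, -2.1, 0.3]
finger_gap: 38.5
```

```bash
python3 -c "
from h import *
looks('b6')"
```

```text
cap z 110.6 plate z 106.41 tilt deg [-0.07 -0.05] n 1175
t 7.2 p [643.  120.8 185.9] yaw 97.91 F [-0.1 -0.6 -0.3] gap 38.5 tilt [ 0.  0. -1.] j [ 0.06  0.53  0.07  1.1   0.   -0.08]
```

step_arm(
  increments=[
    [0.0025,-4e-05,0,0,0,-0.032,-0.1],
    [0.0025,-4e-05,0,0,0,-0.032,-0.1],
    [0.0025,-4e-05,0,0,0,-0.032,-0.1],
  ],
)

```text
t: 7.5
eef_pos: [641.7, 127.9, 185.9]
tcp_rot: [0.621, 0.784, -0.0, -0.0]
wrist_force: [-1.2, -1.3, 0.5]
finger_gap: 38.3
```

```bash
python3 -c "
from h import *
looks('b7')"
```

```text
cap z 110.7 plate z 106.41 tilt deg [ 0.04 -0.09] n 1164
t 7.55 p [641.6 128.2 185.9] yaw 103.41 F [-1.1 -0.8 -0.7] gap 38.2 tilt [ 0.  0. -1.] j [ 0.07  0.54  0.07  1.1   0.   -0.16]
```

step_arm(
  increments=[
    [0.0025,-4e-05,0,0,0,-0.032,-0.1],
    [0.0025,-4e-05,0,0,0,-0.032,-0.1],
    [0.0025,-4e-05,0,0,0,-0.032,-0.1],
  ],
)

```text
t: 7.85
eef_pos: [639.6, 135.1, 185.9]
tcp_rot: [0.582, 0.813, -0.0, 0.0]
wrist_force: [-1.5, -1.9, 0.4]
finger_gap: 38.3
```

```bash
python3 -c "
from h import *
looks('b8')"
```

```text
cap z 110.6 plate z 106.36 tilt deg [-0.04 -0.03] n 1174
t 7.9 p [639.5 135.5 185.9] yaw 108.91 F [-0.1 -0.7  0.1] gap 38.6 tilt [-0.  0. -1.] j [ 0.08  0.53  0.06  1.1   0.   -0.25]
```

View pics/b8.png

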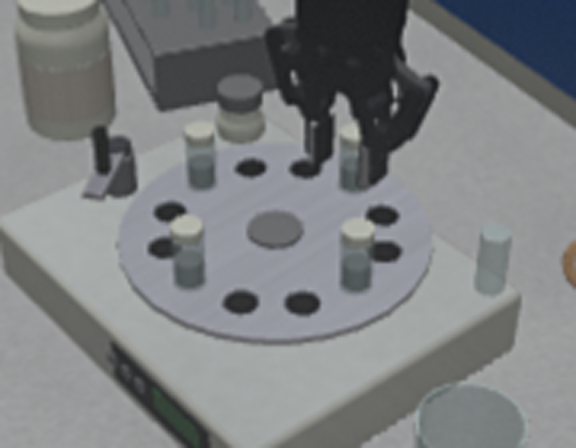

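Turning well (about 45° so far), plate still high and level.

step_arm(
  increments=[
    [0.0025,-4e-05,0,0,0,-0.032,-0.1],
    [0.0025,-4e-05,0,0,0,-0.032,-0.1],
    [0.0025,-4e-05,0,0,0,-0.032,-0.1],
  ],
)

```text
t: 8.2
eef_pos: [636.9, 142.1, 185.9]
tcp_rot: [0.543, 0.84, 0.0, 0.0]
wrist_force: [0.1, -1.9, -1.2]
finger_gap: 38.2
```

```bash
python3 -c "
from h import *
looks('b9')"
```

```text
cap z 110.3 plate z 106.42 tilt deg [ 0.07 -0.17] n 1166
t 8.25 p [636.8 142.4 185.9] yaw 114.41 F [ 0.9  0.3 -0.2] gap 38.5 tilt [ 0.  0. -1.] j [ 0.1   0.53  0.06  1.1   0.   -0.33]
```

step_arm(
  increments=[
    [0.0025,-4e-05,0,0,0,-0.032,-0.1],
    [0.0025,-4e-05,0,0,0,-0.032,-0.1],
    [0.0025,-4e-05,0,0,0,-0.032,-0.1],
  ],
)

```text
t: 8.55
eef_pos: [633.7, 148.7, 186.1]
tcp_rot: [0.502, 0.865, 0.0, 0.0]
wrist_force: [1.6, -4.2, 2.3]
finger_gap: 38.3
```

```bash
python3 -c "
from h import *
looks('b10')"
```

```text
cap z 107.3 plate z 103.4 tilt deg [-3.04 -5.78] n 944
t 8.6 p [633.5 149.  186.1] yaw 119.91 F [-0.5 -8.4  3.4] gap 38.8 tilt [ 0.001 -0.    -1.   ] j [ 0.11  0.53  0.06  1.1  -0.   -0.42]
```

View pics/b10.png

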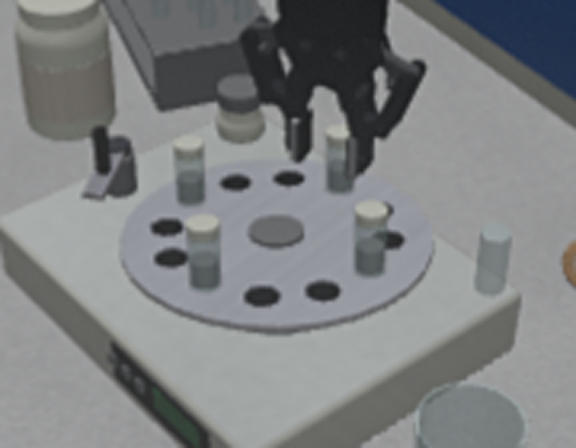

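```bash
python3 -c "
from h import *
looks('b11')"
```

```text
cap z 103.0 plate z 98.7 tilt deg [-0.4   0.02] n 1181
t 8.65 p [633.5 148.9 186.1] yaw 119.74 F [ 0.2  0.5 -0.3] gap 38.4 tilt [ 0.  0. -1.] j [ 0.11  0.53  0.06  1.1   0.   -0.41]
```

It was mid-fall; now the cap is at 103 mm, down 8 mm and level: home. Backing off the vial and lifting.

step_arm(
  increments=[
    [-0.004,0,0,0,0,0,-0.1],
    [-0.003,0,0,0,0,0,-0.1],
    [0,0,0,0,0,0,-0.1],
  ],
)

```text
t: 8.95
eef_pos: [637.3, 142.0, 185.8]
tcp_rot: [0.503, 0.864, 0.0, -0.0]
wrist_force: [0.1, -0.1, -0.2]
finger_gap: 38.6
```

step_arm(
  increments=[
    [0,0,-0.005,0,0,0,-0.1],
    [0,0,-0.02,0,0,0,-0.1],
    [0,0,-0.03,0,0,0,-0.1],
    [0,0,-0.03,0,0,0,-0.1],
    [0,0,0,0,0,0,-1],
  ],
)

```text
t: 9.45
eef_pos: [638.0, 142.6, 275.2]
tcp_rot: [0.503, 0.864, 0.002, 0.002]
wrist_force: [-0.3, -0.2, -0.1]
finger_gap: 25.0
```

```bash
python3 -c "
from h import *
looks('b12')
pv=C+160*np.array([np.cos(np.radians(108.4)),np.sin(np.radians(108.4))]); print(pv)
a=np.radians(-130.4); po=pv+34*np.array([np.cos(a),np.sin(a)]); t=np.array([-np.sin(a),np.cos(a)])
print(po,t)
s=po-t*35; print('start',s); goal(s,210,139.6); goal(s,210,-40.4)"
```

```text
cap z 102.3 plate z 98.54 tilt deg [-0.05  0.07] n 1175
t 9.5 p [637.6 142.6 273. ] yaw 119.63 F [-0.2  0.2 -0.5] gap 17.4 tilt [ 0.004  0.    -1.   ] j [ 0.1   0.5   0.24  1.31  0.   -0.42]
[514.89615409 261.12016186]
[492.86007745 235.22785941] [ 0.76153831 -0.6481199 ]
start [466.20623669 257.91205594]
t 9.5 p [637.6 142.6 273. ] yaw 119.63 F [-0.2  0.2 -0.5] gap 17.4 tilt [ 0.004  0.    -1.   ] j [ 0.1   0.5   0.24  1.31  0.   -0.42]
tool shift mm [185.  -92.2  62.4] az -0.3485
t 9.5 p [637.6 142.6 273. ] yaw 119.63 F [-0.2  0.2 -0.5] gap 17.4 tilt [ 0.004  0.    -1.   ] j [ 0.1   0.5   0.24  1.31  0.   -0.42]
tool shift mm [185.  -92.2  62.4] az 2.7931
```

View pics/b12.png

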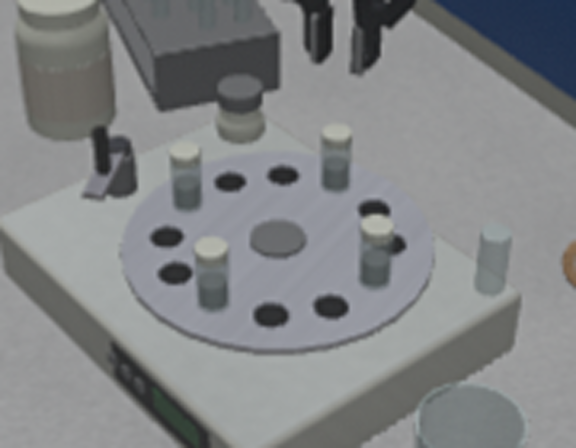

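step_arm(
  increments=[
    [0.037,-0.0184,0,0,0,0,-1],
    [0.037,-0.0184,0,0,0,0,-1],
    [0.037,-0.0184,0,0,0,0,-1],
    [0.037,-0.0184,0,0,0,0,-1],
    [0.037,-0.0184,0,0,0,-0.116,-1],
    [0,0,0,0,0,-0.116,-1],
    [0,0,0,0,0,-0.116,-1],
    [0,0,0,0,0,0,-1],
  ],
)

```text
t: 10.3
eef_pos: [465.0, 257.9, 270.3]
tcp_rot: [0.344, 0.939, -0.0, -0.0]
wrist_force: [0.1, -0.5, 0.3]
finger_gap: 0.1
```

```bash
python3 -c "
from h import *
goal([466.2,257.9],194,139.6)
im,d=cams.grab_frame('side');cv2.imwrite('pics/s4.png',cv2.resize(im[60:260,190:430,::-1],None,fx=3,fy=3,interpolation=cv2.INTER_CUBIC))"
```

```text
t 10.3 p [465.  257.9 270.3] yaw 139.71 F [ 0.1 -0.5  0.3] gap 0.1 tilt [-0.001 -0.    -1.   ] j [ 0.35  0.29 -0.11  1.18  0.   -0.51]
tool shift mm [-0.9  0.8 76.3] az 0.0019
```

View pics/s4.png

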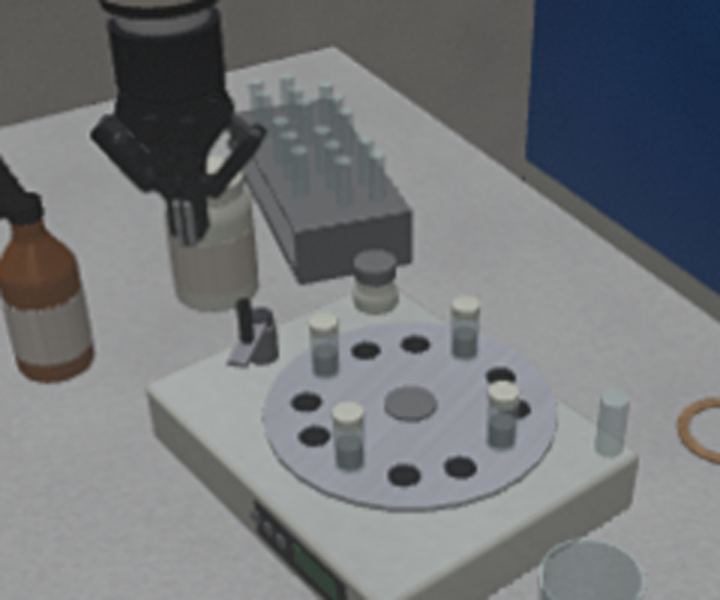

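step_arm(
  increments=[
    [0,0.0008,0.018,0,0,0,-1],
    [0,0,0.018,0,0,0,-1],
    [0,0,0.018,0,0,0,-1],
    [0,0,0.012,0,0,0,-1],
    [0,0,0.007,0,0,0,-1],
    [0,0,0,0,0,0,-1],
  ],
)

```text
t: 10.95
eef_pos: [465.9, 258.1, 197.1]
tcp_rot: [0.347, 0.938, -0.001, -0.001]
wrist_force: [-0.5, 0.1, 0.6]
finger_gap: 0.0
```

```bash
python3 -c "
from h import *
goal([466.2,257.9],198,139.6)
im,d=cams.grab_frame('side');cv2.imwrite('pics/s5.png',cv2.resize(im[60:260,190:430,::-1],None,fx=3,fy=3,interpolation=cv2.INTER_CUBIC))"
```

```text
t 10.95 p [465.9 258.1 197.1] yaw 139.44 F [-0.5  0.1  0.6] gap 0.0 tilt [-0.001 -0.001 -1.   ] j [ 0.35  0.33 -0.25  0.99 -0.   -0.51]
tool shift mm [-0.4  0.  -0.9] az -0.0028
```

View pics/s5.png

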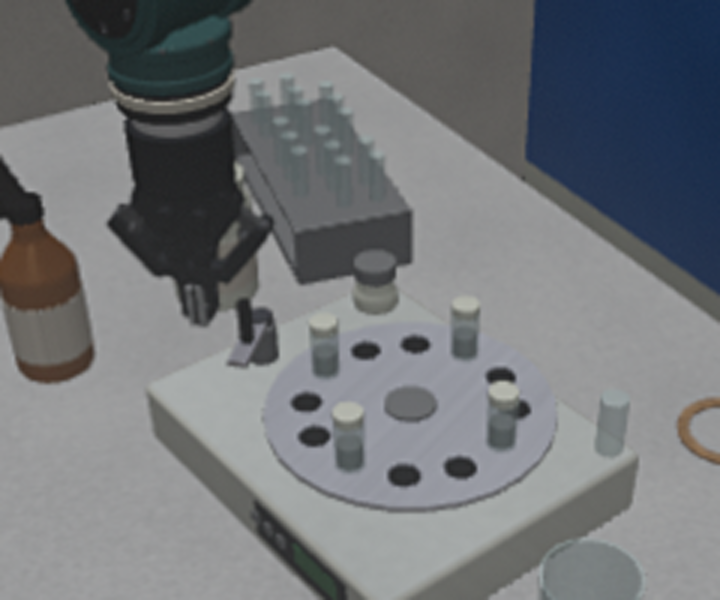

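step_arm(
  increments=[
    [-0.004,0,0,0,0,0,-1],
    [-0.004,0,0,0,0,0,-1],
    [-0.004,0,0,0,0,0,-1],
    [-0.002,0,0,0,0,0,-1],
    [0,0,0,0,0,0,-1],
  ],
)

```text
t: 11.5
eef_pos: [477.1, 249.1, 198.0]
tcp_rot: [0.346, 0.938, 0.0, 0.0]
wrist_force: [-0.5, -0.6, 0.3]
finger_gap: 0.1
```

step_arm(
  increments=[
    [-0.00172,-0.00096,0,0,0,-0.05,-1],
    [-0.00172,-0.00096,0,0,0,-0.05,-1],
    [-0.00172,-0.00096,0,0,0,-0.05,-1],
    [-0.00172,-0.00096,0,0,0,-0.05,-1],
  ],
)

```text
t: 11.9
eef_pos: [479.7, 242.2, 197.9]
tcp_rot: [0.249, 0.968, 0.0, -0.0]
wrist_force: [-1.9, 0.5, 0.8]
finger_gap: -0.2
```

```bash
python3 -c "
from h import *
looks('k1')
im,d=cams.grab_frame('side');cv2.imwrite('pics/s6.png',cv2.resize(im[110:210,240:360,::-1],None,fx=6,fy=6,interpolation=cv2.INTER_CUBIC))"
```

```text
cap z 102.4 plate z 98.46 tilt deg [-0.09  0.02] n 1176
t 11.95 p [479.9 242.  197.9] yaw 151.32 F [-1.8  0.6  1.2] gap -0.0 tilt [-0.001  0.    -1.   ] j [ 0.32  0.34 -0.23  1.    0.   -0.75]
```

View pics/s6.png

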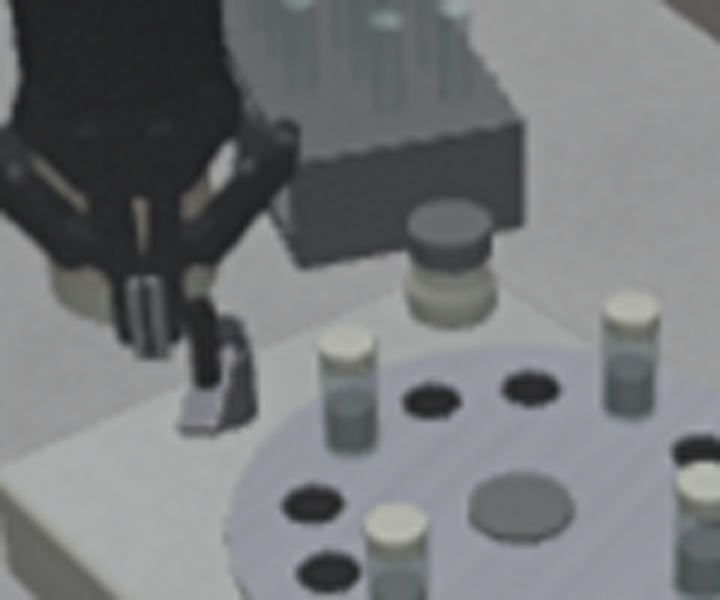

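step_arm(
  increments=[
    [-0.00172,-0.00096,0,0,0,-0.05,-1],
    [-0.00172,-0.00096,0,0,0,-0.05,-1],
    [-0.00172,-0.00096,0,0,0,-0.05,-1],
    [-0.00172,-0.00096,0,0,0,-0.05,-1],
    [-0.00172,-0.00096,0,0,0,-0.05,-1],
    [-0.00172,-0.00096,0,0,0,-0.05,-1],
    [-0.00172,-0.00096,0,0,0,-0.05,-1],
    [-0.00172,-0.00096,0,0,0,-0.05,-1],
  ],
)

```text
t: 12.8
eef_pos: [490.1, 230.4, 197.7]
tcp_rot: [0.053, 0.999, -0.0, -0.0]
wrist_force: [-2.3, -0.7, 0.5]
finger_gap: 0.2
```

```bash
python3 -c "
from h import *
looks('k2')
im,d=cams.grab_frame('side');cv2.imwrite('pics/s7.png',cv2.resize(im[110:210,240:360,::-1],None,fx=6,fy=6,interpolation=cv2.INTER_CUBIC))"
```

```text
cap z 102.7 plate z 98.45 tilt deg [-0.02  0.06] n 1184
t 12.85 p [490.3 230.3 197.7] yaw 174.14 F [-2.6 -0.6  0.2] gap -0.1 tilt [-0.001 -0.001 -1.   ] j [ 0.29  0.35 -0.22  1.   -0.   -1.18]
```

View pics/s7.png

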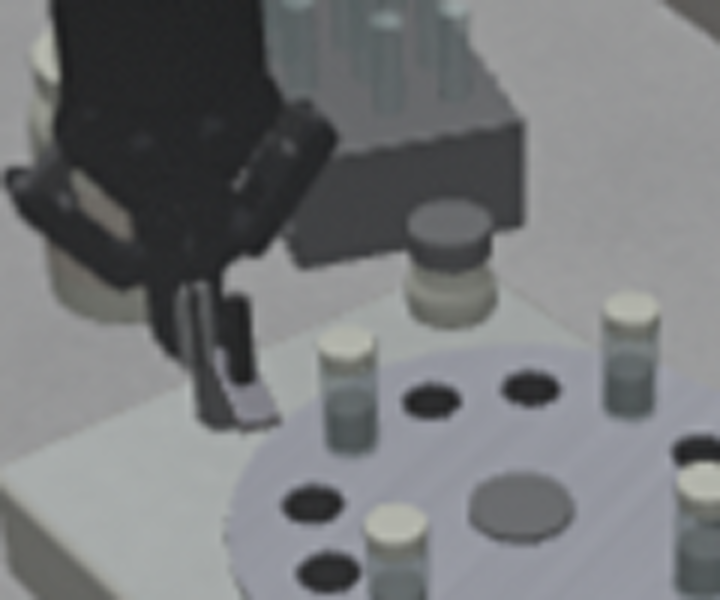

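step_arm(
  increments=[
    [-0.00172,-0.00096,0,0,0,-0.05,-1],
    [-0.00172,-0.00096,0,0,0,-0.05,-1],
    [-0.00172,-0.00096,0,0,0,-0.05,-1],
    [-0.00172,-0.00096,0,0,0,-0.05,-1],
    [-0.00172,-0.00096,0,0,0,-0.05,-1],
    [-0.00172,-0.00096,0,0,0,-0.05,-1],
  ],
)

```text
t: 13.5
eef_pos: [500.6, 224.9, 197.8]
tcp_rot: [-0.097, 0.995, -0.0, -0.0]
wrist_force: [-1.0, -1.7, 0.3]
finger_gap: -0.2
```

```bash
python3 -c "
from h import *
looks('k3')
im,d=cams.grab_frame('side');cv2.imwrite('pics/s8.png',cv2.resize(im[110:210,240:360,::-1],None,fx=6,fy=6,interpolation=cv2.INTER_CUBIC))"
```

```text
cap z 102.5 plate z 98.47 tilt deg [0.04 0.18] n 1179
t 13.55 p [500.9 224.8 197.8] yaw -168.73 F [-1.7 -1.2 -0.6] gap -0.0 tilt [-0. -0. -1.] j [ 0.27  0.36 -0.21  1.01 -0.   -1.49]
```

View pics/s8.png

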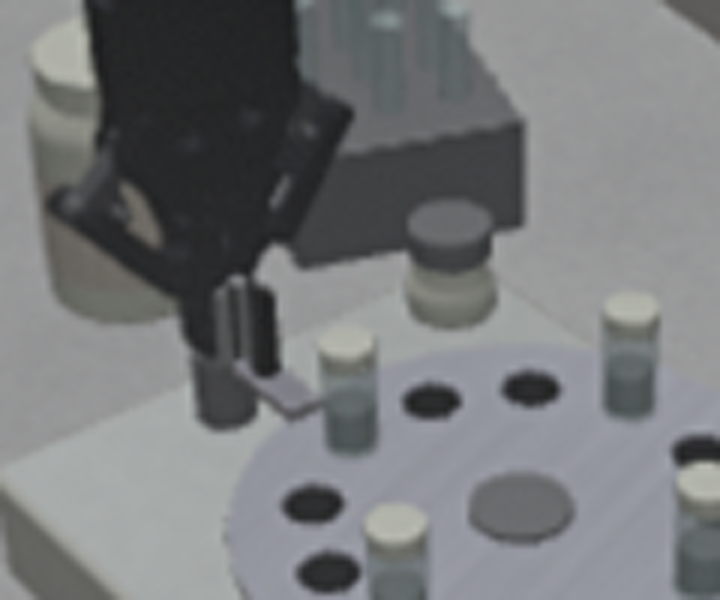

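step_arm(
  increments=[
    [-0.00172,-0.00096,0,0,0,-0.05,-1],
    [-0.00172,-0.00096,0,0,0,-0.05,-1],
  ],
)

```text
t: 13.8
eef_pos: [504.4, 223.8, 197.8]
tcp_rot: [-0.146, 0.989, -0.0, -0.0]
wrist_force: [-1.8, -2.2, -0.8]
finger_gap: -0.1
```

step_arm(
  increments=[
    [-0.0017,-0.0008,0,0,0,-0.03,-1],
  ],
)

```text
t: 13.9
eef_pos: [506.3, 223.6, 197.8]
tcp_rot: [-0.161, 0.987, -0.0, -0.0]
wrist_force: [-1.9, -1.8, 0.3]
finger_gap: -0.2
```

step_arm(
  increments=[
    [-0.001,0,0,0,0,0,-1],
  ],
)

```text
t: 14.0
eef_pos: [507.4, 223.9, 197.8]
tcp_rot: [-0.16, 0.987, -0.0, -0.0]
wrist_force: [-1.6, -2.1, -0.7]
finger_gap: -0.1
```

```bash
python3 -c "
from h import *
looks('k4')
im,d=cams.grab_frame('side');cv2.imwrite('pics/s9.png',cv2.resize(im[110:210,240:360,::-1],None,fx=6,fy=6,interpolation=cv2.INTER_CUBIC))"
```

```text
cap z 102.5 plate z 98.5 tilt deg [0.03 0.01] n 1184
t 14.05 p [507.5 223.9 197.8] yaw -161.59 F [-0.9 -1.6 -0.2] gap -0.1 tilt [-0. -0. -1.] j [ 0.27  0.37 -0.19  1.01 -0.   -1.62]
```

View pics/s9.png

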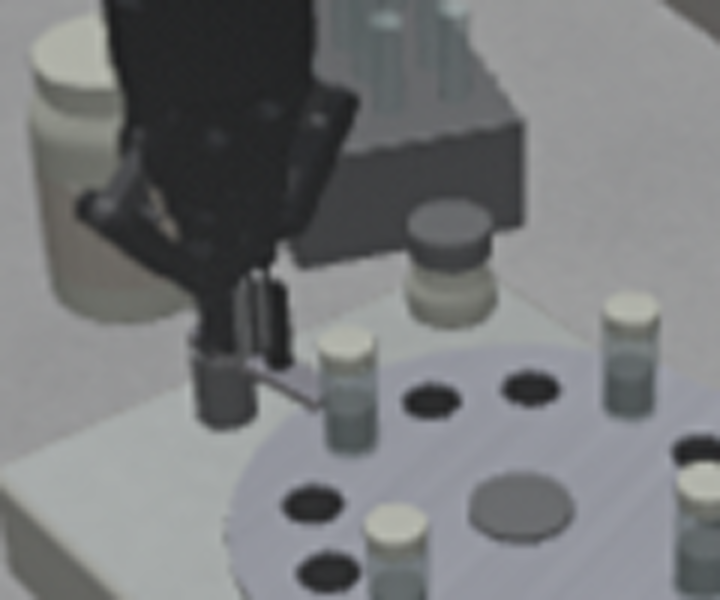

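step_arm(
  increments=[
    [-0.0015,0,0,0,0,0,-1],
  ],
)

```text
t: 14.2
eef_pos: [508.2, 224.2, 197.8]
tcp_rot: [-0.161, 0.987, -0.0, -0.001]
wrist_force: [-9.3, -5.1, 3.6]
finger_gap: 0.1
```

step_arm(
  increments=[
    [-0.001,0,0,0,0,0,-1],
  ],
)

```text
t: 14.3
eef_pos: [508.5, 224.3, 197.6]
tcp_rot: [-0.161, 0.987, -0.0, -0.001]
wrist_force: [-13.4, -7.4, 7.0]
finger_gap: -0.1
```

End stop felt (about 15 N). Backing off and lifting clear.

step_arm(
  increments=[
    [0.006,0,0,0,0,0,-1],
    [0.012,0,0,0,0,0,-1],
    [0.005,0,-0.01,0,0,0,-1],
    [0,0,-0.03,0,0,0,-1],
    [0,0,-0.04,0,0,0,-1],
    [0.04,0,-0.04,0,0,0,-1],
    [0.04,0,0,0,0,0,-1],
    [0.04,0,0,0,0,0,-1],
  ],
)

```text
t: 15.1
eef_pos: [378.0, 180.5, 314.8]
tcp_rot: [-0.161, 0.987, 0.0, 0.002]
wrist_force: [-0.5, 0.0, 0.2]
finger_gap: 0.5
```

step_arm(
  increments=[
    [0.04,0,0,0,0,0,-1],
    [0.03,0,0,0,0,0,-1],
    [0,0,0,0,0,0,-1],
  ],
)

```text
t: 15.4
eef_pos: [309.5, 157.7, 314.4]
tcp_rot: [-0.161, 0.987, 0.0, 0.001]
wrist_force: [-0.0, -0.1, -0.2]
finger_gap: -0.2
```

```bash
python3 -c "
from h import *
looks('f1')
im,d=cams.grab_frame('top'); P=cloud('top',d); cv2.imwrite('pics/f2.png',cv2.resize(im[90:300,140:440,::-1],None,fx=2.6,fy=2.6,interpolation=cv2.INTER_CUBIC))
pv=np.array([514.9,261.1]); z=P[...,2]
r=np.hypot(P[...,0]-pv[0],P[...,1]-pv[1]); k=(r<50)&(z>132)&(z<160); print('post',k.sum(),np.nanmean(P[k],0))
q=P[k].mean(0)[:2]-pv; print('dir',np.degrees(np.arctan2(q[1],q[0])),'want',np.degrees(np.arctan2(*(C-pv)[::-1])))
for t,zz in (('beaker_mid',45),('amber_mid',85),('jar_mid',65),('spare_mid',93),('cup_mid',90.5),('keeper_post',127)):
  for g in cams.landmark_of('top',t)[:1]: print(t,round(g['confidence'],2),atz('top',g['at'],zz).round(1))
"
```

```text
cap z 102.5 plate z 98.45 tilt deg [-0.03  0.11] n 1180
t 15.45 p [311.5 158.1 314.4] yaw -161.45 F [0.3 0.3 0.4] gap -0.1 tilt [ 0.003  0.001 -1.   ] j [ 0.24 -0.05 -0.38  1.23  0.   -1.66]
post 35 [525.32791055 227.26262512 143.41161219]
dir -72.87189020302054 want -71.59902771757831
beaker_mid 0.82 [585.9 -94.7  45. ]
amber_mid 0.8 [387.2 440.3  85. ]
jar_mid 0.59 [563.8 471.4  65. ]
spare_mid 0.66 [682.9  17.1  93. ]
cup_mid 0.78 [630.9 281.9  90.5]
keeper_post 0.66 [524.1 228.8 127. ]
```

View pics/f2.png

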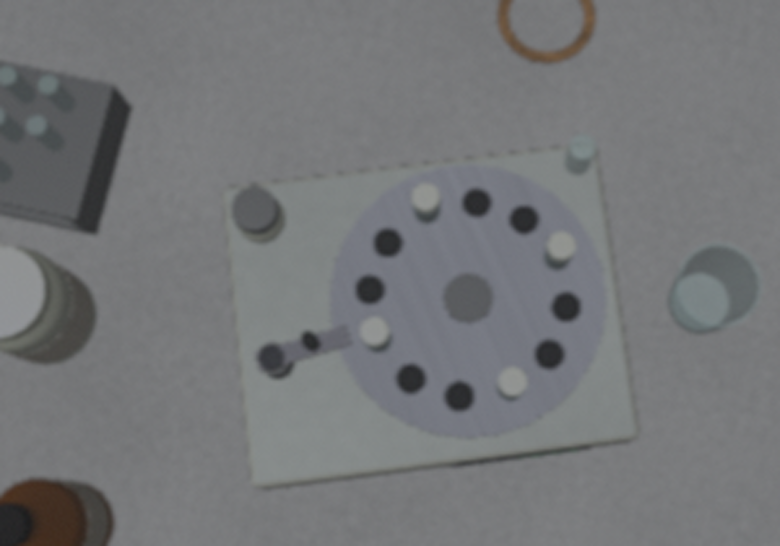

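View pics/f1.png

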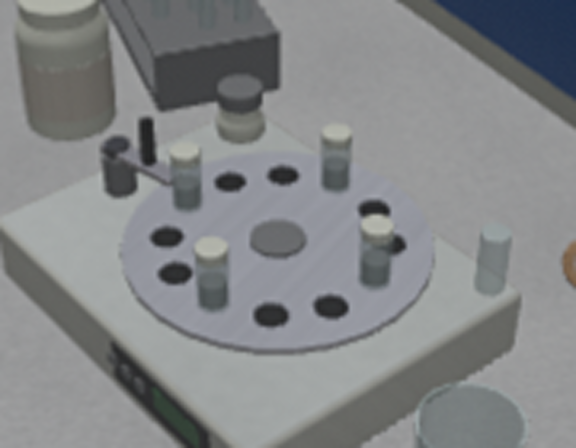

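The final pictures show the carousel home and level. The keeper points at the spindle over the rim (top view crop, arm from (272,358) to (350,335)), and the bystanders look undisturbed. The robot is clear.

```bash
python3 -c "
from h import *
print(ctrl.hand_in())"
```

```text
the job is handed in; nothing more can be done
None
```

The carousel is home on its pins and the keeper is swung in over its rim to the end stop. I handed the job in at about 15.5 s of the 64 s allowed.

**Carousel:** I turned it counter-clockwise about 55° by pushing one vial with the open fingers straddling it. Forces were about 1–3 N while it turned and peaked near 9 N as it dropped. One picture caught it tilted part-way through the fall. The next showed it level and 8 mm lower, with the plate at 98.5 mm instead of 106.4 mm. I stopped pushing there and did not turn it further.

**Keeper:** I pushed its post with closed fingers until the force rose to about 15 N at the end stop, then backed off.

**Last checks:**
- **Carousel:** The plate is level at 98.5 mm and the cap is at 102.5 mm. The gripper is about 190 mm clear of the keeper, with no wrist force.
- **Keeper angle:** It points at −72.9°, against −71.6° straight at the spindle. That 1.3° difference is within measurement error and fits the stop I felt.
- **Bystanders:** The pictures show all five standing where they were. The position estimates for the amber bottle, jar and beaker agree within about 6 mm before and after. The spare vial differs by 8 mm, which I put down to network noise. The pot gave only one usable top-view reading, and its early side-view reading differed by about 19 mm, so I relied on the pictures for it.

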